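Set the brake of the foil dispenser

ROBOT

A 6-joint arm with a two-finger parallel gripper is mounted at the origin on a cart in front of the work surface, level with it; the furniture and walls round the work are solid. World frame = base frame: x ahead of the robot, y to its left, z up, the work surface at z = 0. Lengths are in m, angles in rad, forces in N, time in s.
With the tool pointing down it reaches from about 0.325 to 0.925 m from the base axis. Payload 3.1 kg.
Tool frame: the origin (TCP) lies midway between the tips of the shut fingers; the grasp point (between the pads) lies 19 mm behind it; z points along the fingers, y is the line along which they close (so a half turn about z gives the same grasp; the last joint's range is limited). The gripper opens to 85 mm and grips with 20 to 120 N. Pads are 22 mm wide; open, the fingers measure 114 mm over their backs; the gripper's body (76 mm by 85 mm) begins 54 mm behind the grasp point. The pads swing forward as they close: fully open they stand 13 mm farther back than shut.
Start: joints at [1.23, 0.217, 1.613, -0, 1.311, -0.112], TCP at [0.142, 0.609, 0.231] pointing down, gripper open.
Joint ranges: [-2.75, 2.75], [-0.78, 2.1], [0.31, 2.55], [-1.13, 4.27], [0.13, 2.63], [-2.58, 2.58]. Speed limits (rad/s): [2.79, 2.79, 3.14, 3.14, 3.14, 3.14].

INTERFACE

Orientations are given as a unit quaternion [x, y, z, w].
In Python, from station import r, imaging gives the robot as it stands. The module is installed in compiled form; this text tells all that it offers.
- The arm moves only by the tool send_rows, never from a script. Its argument "rows" is text: rows parted by semicolons, each of 7 numbers parted by spaces: the shift along the tool's x, y, z in cm, then the turn, a rotation vector about the tool's x, y, z in degrees, then the finger opening in cm, from 0 to 8.54. In form: dx dy dz ax ay az fingers; .... A call has 1 to 5 rows; each row shifts and turns the commanded pose from where the row before left it, along the tool's axes as they then stand; what a row does not reach is not made up. A row lasts 1/8 s, in which the tool goes at most 62.5 mm and 10.7 degrees, less where a joint would pass 70% of its speed; a pose out of reach is approached as far as the arm can. A call is refused whole if a number of a shift passes 6.25 or a number of a turn 10.7, either way. A call with a gripper value outside its range is refused whole. The fingers move at their own pace and stop on an object; "newtons" is the grip in N (left out, the last holds). Time passes only in rows, so rows that do not move let the fingers close. It gives the time, the measured TCP pose, the force, the opening and the grip force at its end, in the units of the state.
- r.sense(): the state, without advancing time (a new reading comes with each control period).
- imaging.get_image(name): name is "scene" or "top" or "wrist"; returns (picture, depth): 400x640x3 uint8, red, green, blue; 400x640 float32, m along the optical axis (not along the pixel's ray), 0 where there is no reading.
- imaging.camera_model(name): a dict with "fx", "fy", "cx", "cy" (pixels), "rvec" (rotation vector, rad) and "tvec" (3), from world to camera coordinates, as OpenCV has them. Camera axes: x right, y down, z forward; pixel columns grow to the right and rows downward; lengths in m; the calibration is good to about 2 mm. A picture is of the moment at which its call begins: read the wrist's pose just before it. camera_model takes no time and is no camera call; for the wrist camera it gives the pose at the moment of the call.
- r.hand_in(): hands the job in; it is judged then, once.
The state is a dict: "clock": time; "joint_positions": joint angles; "joint_vel": joint speeds; "joint_efforts": joint torques, N m; "tool_pos": TCP position; "orientation": TCP orientation; "force": force on the tool from outside, world axes, zero at the start; "ft_torque": the same for the moment, N m; "width": finger opening in m; "grasp_force": force on a finger pad.
Only numpy, scipy, OpenCV 4.12 (cv2) and the standard library are available. Lean on these libraries where they do the work, as an engineer would, in place of code of your own. Each camera call takes 0.05 s, during which the arm holds its last target. There are 200 camera calls.

TASK

The foil roll overruns because the sprung brake tongue under its brake wheel has gone slack. Press the red pad in the middle of the tongue with a steady 14 N and see how far it gives, tighten the black tension knob clockwise until a 14 N press gives 4 mm, and prove it with a final 14 N check press that you hold for a moment; then let go. Never push on the tongue with more than 20 N, and leave the foil parcel and the blue cap beside the dispenser where they are.

Things in the scene. Friction and masses are not known exactly. Their poses are not given: they have to be found in the camera images.
- dispenser: Fixed foil dispenser, steel base 124 x 385 mm, top face 12 mm up. Origin on the counter; y along the roll, z up. Base spans y = -215 to +170, x = -62 to +62 mm. Roll and wheel axis at x = 0, 81 mm up. Highest: wheel 109 mm (y = -44 to -28), roll 104 mm (y = -10 to 154), knob 103 mm (y = -188). Aluminium end cheeks 98 mm high, cutter bar on the -x side 61 mm high.
- foil_roll: Aluminium foil roll, 45 mm diameter, 164 mm long, on a spindle held by the dispenser, with a black brake wheel of 56 mm diameter at its right-hand (-y) end; it can only spin. Origin on its axis, half way along the roll.
- brake_tongue: Spring-steel leaf, 22 x 134 x 2 mm. Origin at its clamped root by the knob; it runs to +y. Its rubber shoe, 124 mm out, is held up against the underside of the brake wheel by the preload. Pressed at the pad it stays put until the preload (unknown, new each time, at first always too slack) is overcome, then gives 1 mm per 0.95 N, up to 17 mm, and springs back when let go.
- press_pad (a point): Round red pad, 18 mm diameter, 7 mm high, on the tongue half way (62 mm) between root and shoe. Origin at the centre of its top face, 54 mm above the counter at rest; how far this point moves down is the give. Push here, straight down.
- knob_grip (a point): Grip bar of the black tension knob, centre of the bar, on the knob's vertical axis, 90 mm up: bar 38 mm long (this point's x axis), 14 mm wide (its y), 73 to 103 mm above the counter. Clockwise from above tightens: each radian adds 7.4 N to the preload felt at the pad, so a 14 N press gives 7.7 mm less. Its angle tells nothing of the tension. It turns against 0.15 to 0.3 N m and stays put.
- parcel_b: Crumpled foil parcel, 42 x 66 x 59 mm, on the counter right of the dispenser; leave alone. Origin under its centre.
- blue_cap: Blue screw cap, 38 mm diameter, 23 mm high, on the counter behind the dispenser; leave alone. Origin under its centre.

How it is judged:
By the outcome, as a careful person would: the job done as asked, in the order asked, and still so for the second after the job is handed in, with the robot touching nothing.
It also fails if it takes over 72 s, if anything falls off the work surface, if the arm or the gripper's body presses on something with over 40 N, if the wrist force passes 120 N, or if a joint passes its speed limit or range.

## Working session

There is one attempt and no reset: what is moved stays moved. The work goes in short steps, Python scripts to look and compute and a tool call to move; the robot and the scene stay as the last step left them, time stands still between calls to the robot, and variables do not carry over. Pictures are saved under pics/ and viewed, at most 10 in all, crops included, and the job is handed in when it is done.

Besides the shell and the picture viewer there is one more tool, called after "Emit:" as name(argument=value, ...), one argument or row to a line, values as JSON. send_rows: Moves the arm, as the interface text tells. Its arguments: {"type":"object","properties":{"rows":{"type":"string"},"newtons":{"type":"number"}},"required":["rows"]}

```bash
mkdir -p pics
cat > h.py <<'E'
import numpy as np, cv2
from station import r, imaging
def shot(n,f=None):
    m=imaging.camera_model(n); im,d=imaging.get_image(n)
    if f: cv2.imwrite('pics/'+f,cv2.cvtColor(im,cv2.COLOR_RGB2BGR))
    return im,d,m
def ray(m,u,v):
    R=cv2.Rodrigues(np.array(m['rvec'],float))[0]; t=np.array(m['tvec'],float).ravel()
    return -R.T@t, R.T@np.array([(u-m['cx'])/m['fx'],(v-m['cy'])/m['fy'],1.])
def onz(m,u,v,z):
    c,d=ray(m,u,v); return c+d*(z-c[2])/d[2]
def atd(m,u,v,dep):
    c,d=ray(m,u,v); return c+d*dep
E
python3 - <<'E'
from h import *
print(r.sense())
t=shot('top','top.png'); s=shot('scene','scene.png')
for n,(im,d,m) in (('top',t),('scene',s)):
    hsv=cv2.cvtColor(im,cv2.COLOR_RGB2HSV)
    mk=((hsv[...,0]<8)|(hsv[...,0]>172))&(hsv[...,1]>130)&(hsv[...,2]>70)
    k,l,st,c=cv2.connectedComponentsWithStats(mk.astype(np.uint8))
    for i in range(1,k):
        if st[i,4]>15: print(n,st[i],c[i],onz(m,*c[i],.054), d[int(c[i][1]),int(c[i][0])])
E
```

```text
{'clock': 0.0, 'joint_positions': array([ 1.22978346e+00,  2.17765273e-01,  1.61497110e+00,  1.36255569e-05,
        1.31127532e+00, -1.12201435e-01]), 'joint_vel': array([-0.00060399, -0.00034724, -0.00059652,  0.00075866,  0.00140388,
        0.00141756]), 'joint_efforts': array([-9.53206072e-04, -3.96848130e+01, -3.03849578e+01, -1.65968750e-04,
        9.80178360e-03, -1.69347067e-05]), 'tool_pos': array([0.14145926, 0.60793098, 0.22994207]), 'orientation': array([ 1.14157972e-01,  9.93461874e-01, -1.17711421e-03, -2.78159308e-04]), 'force': array([-0.90432523,  0.50392488, -0.24832491]), 'ft_torque': array([-0.013274  ,  0.0708595 ,  0.04872705]), 'grasp_force': 0.0, 'width': 0.08503016371786272}
top [ 43 133  16  28 316] [ 50.63924051 146.68670886] [0.67986057 0.73592219 0.054     ] 0.88467824
top [333 226   9   8  52] [337.         229.63461538] [0.51887721 0.13387779 0.054     ] 0.86053693
scene [148  91  24  16 241] [159.35684647  98.21991701] [0.84730119 1.09915611 0.054     ] 1.3147182
scene [140 114  21  14 190] [149.72105263 120.52631579] [0.69182561 0.92219279 0.054     ] 1.4112746
scene [173 126  21  10 108] [184.97222222 130.72222222] [0.70692411 0.7585962  0.054     ] 1.3234373
scene [   0  216   91  184 8242] [ 37.2318612  332.92368357] [0.06920472 0.25989682 0.054     ] 0.33389768
scene [100 225  35 108 375] [118.128 275.632] [0.2150358  0.28704661 0.054     ] 0.36330497
scene [294 227   9   7  53] [298.28301887 229.9245283 ] [0.51538596 0.13268582 0.054     ] 0.90901667
scene [  63  231   43  120 1034] [ 82.41199226 290.52514507] [0.15738149 0.29855213 0.054     ] 0.34701473
```

View pics/top.png

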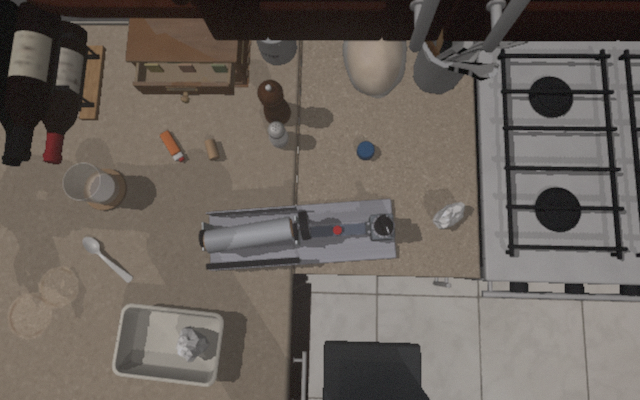

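View pics/scene.png

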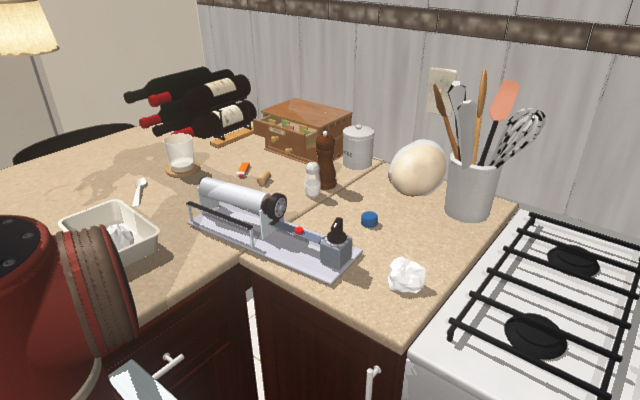

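The top view shows the dispenser with the pad at (337,230), the knob at (382,227), the roll from (205,238) to (298,230), the cap at (366,150) and the parcel at (449,215). The scene view agrees, with the pad at (298,230) and the knob at (336,235).

Run:
```python
from h import *
s=r.sense(); m=imaging.camera_model('wrist'); c,d=ray(m,320,200)
print('wristcam',c-s['tool_pos'],d,m['fx'])
R=cv2.Rodrigues(np.array(m['rvec'],float))[0]; print(R)
t=imaging.camera_model('top'); print('topcam',ray(t,320,200))
for n,u,v,z in (('knob',382,227,.1),('pad',337,229.6,.054),('rollL',205,238,.085),('wheel',304,226,.1),('c1',393,200,.012),('c2',396,258,.012),('parcel',449,215,.05),('cap',366,150,.023)): print(n,onz(t,u,v,z).round(3))
im=cv2.imread('pics/top.png')[185:275,300:410]
cv2.imwrite('pics/crop1.png',cv2.resize(im,None,fx=6,fy=6,interpolation=cv2.INTER_CUBIC))
```

```text
wristcam [-0.06500566  0.01537964  0.14329888] [ 0.23880273 -0.05081061 -0.96998223] 297.0489536444892
[[ 0.22727486  0.97382847 -0.00206273]
 [ 0.93939173 -0.21867861  0.26405082]
 [ 0.25668913 -0.06194982 -0.96450656]]
topcam (array([0.44445747, 0.13257237, 0.91410573]), array([ 0.15282044,  0.04183305, -0.98739481]))
knob [0.522 0.05  0.1  ]
pad [0.519 0.134 0.054]
rollL [0.495 0.387 0.085]
wheel [0.52  0.196 0.1  ]
c1 [0.587 0.018 0.012]
c2 [0.467 0.012 0.012]
parcel [ 0.553 -0.087  0.05 ]
cap [0.691 0.076 0.023]
```

View pics/crop1.png

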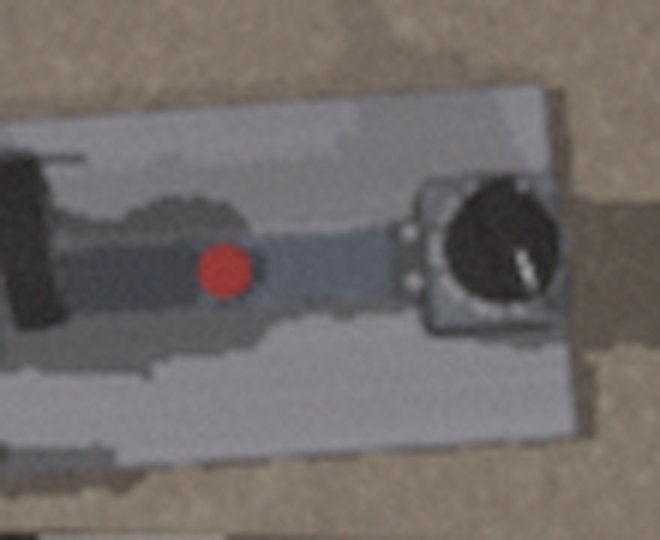

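The crop shows the pad at about (225,270) and the knob at about (500,240). A white mark runs down and to the right along the grip bar, so the bar lies at roughly 20° yaw. The dispenser itself is yawed about 3.5°. Next I move above the pad with the fingers shut.

Emit:
send_rows(
  rows="-4.7 -3.7 0 0 0 0 0; -4.7 -3.7 0 0 0 0 0; -4.7 -3.7 0 0 0 0 0; -4.7 -3.7 0 0 0 0 0; -4.7 -3.7 0 0 0 0 0",
  newtons=40,
)

```text
clock: 0.72
tool_pos: [0.3293, 0.3735, 0.2309]
orientation: [0.114, 0.993, -0.0, -0.0]
force: [0.2, 1.0, 0.3]
width: -0.0002
grasp_force: 0.0
```

Emit:
send_rows(
  rows="-4.7 -3.7 0 0 0 0 0; -4.7 -3.7 0 0 0 0 0; -4.7 -3.7 0 0 0 0 0; -4.7 -3.7 0 0 0 0 0; -4.7 -3.7 0 0 0 0 0",
)

```text
clock: 1.35
tool_pos: [0.5162, 0.14, 0.2309]
orientation: [0.114, 0.993, 0.0, -0.0]
force: [1.2, -0.2, -0.2]
width: -0.0003
grasp_force: 0.0
```

Emit:
send_rows(
  rows="0 0 1 0 0 -8 0; 0 0 1 0 0 -8 0; 0 0 0 0 0 0 0; 0 0 0 0 0 0 0",
)

```text
clock: 1.85
tool_pos: [0.5155, 0.1419, 0.2113]
orientation: [-0.024, 1.0, -0.0, -0.0]
force: [1.4, -0.2, 0.2]
width: 0.0
grasp_force: 0.0
```

```bash
cat > look.py <<'E'
from h import *
import sys
s=r.sense(); im,d,m=shot('wrist',sys.argv[1])
print(s['clock'],s['tool_pos'],s['orientation'],s['force'],s['joint_positions'].round(2))
hsv=cv2.cvtColor(im,cv2.COLOR_RGB2HSV)
mk=((hsv[...,0]<8)|(hsv[...,0]>172))&(hsv[...,1]>130)&(hsv[...,2]>60)
k,l,st,c=cv2.connectedComponentsWithStats(mk.astype(np.uint8))
for i in range(1,k):
    if st[i,4]>100: print(st[i],c[i],onz(m,*c[i],.054), d[int(c[i][1]),int(c[i][0])])
E
python3 look.py w1.png
```

```text
1.85 [0.51545353 0.14191346 0.21133952] [-2.43858389e-02  9.99702618e-01 -1.34311446e-05 -8.44315537e-05] [ 1.42955218 -0.16868889  0.24241133] [ 0.14  0.04  1.85 -0.    1.25 -1.48]
[304 186  17  17 229] [312.06550218 194.04366812] [0.51824301 0.1358195  0.054     ] 0.30725768
```

View pics/w1.png

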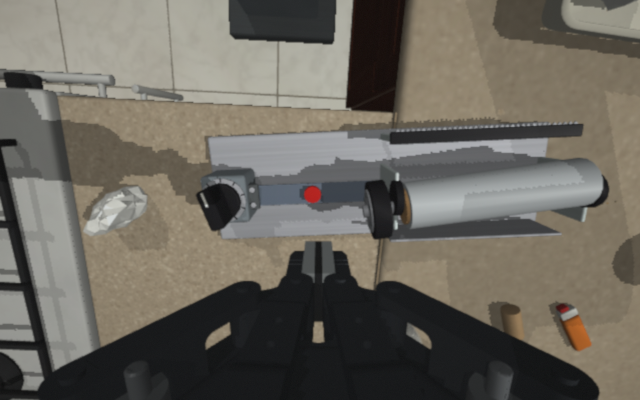

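The wrist view shows the pad at (312,194), in line with the tongue; the knob with its slanted bar at about (215,205), the wheel at (378,208), and the shut fingertips at (318,250). The pad measures (0.518, 0.135). I'll get the knob from depth in the same view.

```bash
cat > knob.py <<'E'
from h import *
import sys
im,d,m=shot('wrist'); print(r.sense()['tool_pos'])
K=np.array([[m['fx'],0,m['cx']],[0,m['fy'],m['cy']],[0,0,1]])
v,u=np.mgrid[0:400,0:640]; R=cv2.Rodrigues(np.array(m['rvec'],float))[0]; t=np.array(m['tvec'],float).ravel()
P=np.stack([(u-m['cx'])/m['fx']*d,(v-m['cy'])/m['fy']*d,d],-1); W=(P-t)@R
def top(lo,hi,x,y,rad=.035):
    k=(d>0)&(W[...,2]>lo)&(W[...,2]<hi)&(np.hypot(W[...,0]-x,W[...,1]-y)<rad); return k
k=top(.096,.11,.52,.047); p=W[k]; print(k.sum(),p.mean(0),p.min(0),p.max(0))
rc=cv2.minAreaRect((p[:,:2]*1000).astype(np.float32)); print(rc); bx=cv2.boxPoints(rc); print(bx)
k=top(.04,.06,.518,.135,.03); rd=k&(im[...,0]>1.6*im[...,1].astype(float)); print('pad',W[rd].mean(0),W[rd].min(0),W[rd].max(0))
E
python3 knob.py
```

```text
[0.51574834 0.14208871 0.2118249 ]
710 [0.52576407 0.04704128 0.10223182] [0.5077817  0.03481287 0.09605327] [0.54569002 0.05787714 0.10501804]
((526.8735961914062, 46.177940368652344), (37.863216400146484, 13.897480964660645), 19.831418991088867)
[[506.70737   46.291965]
 [511.4221    33.218678]
 [547.0398    46.063915]
 [542.3251    59.137203]]
pad [0.51810729 0.13573307 0.05425161] [0.51002574 0.12653267 0.04652115] [0.52740128 0.14445133 0.05664696]
```

Emit:
send_rows(
  rows="-0.2 -0.6 5 0 0 0 0; 0 0 4 0 0 0 0; 0 0 3 0 0 0 0; 0 0 2 0 0 0 0; 0 0 0 0 0 0 0",
)

```text
clock: 2.58
tool_pos: [0.5163, 0.1359, 0.0698]
orientation: [-0.025, 1.0, -0.0, -0.002]
force: [0.4, -0.1, 0.1]
width: -0.0
grasp_force: 0.0
```

```bash
cat > f.py <<'E'
from h import *
F=[];Z=[]
for i in range(6):
    s=r.sense(); F.append(s['force']); Z.append(s['tool_pos']); imaging.get_image('wrist')
print(s['clock'],'F',np.mean(F,0).round(2),'sd',np.std(F,0).round(2),'pos',np.mean(Z,0).round(5),np.std(Z,0).round(5))
E
python3 f.py
```

```text
2.825 F [0.27 0.01 0.52] sd [0.4  0.34 0.56] pos [0.51837 0.13611 0.072  ] [1.08e-03 9.00e-05 1.13e-03]
```

Emit:
send_rows(
  rows="0 0 0.5 0 0 0 0; 0 0 0.2 0 0 0 0;0 0 0 0 0 0 0",
)

```text
clock: 3.25
tool_pos: [0.5175, 0.1358, 0.0639]
orientation: [-0.025, 1.0, -0.0, -0.0]
force: [0.4, -0.1, -0.1]
width: -0.0001
grasp_force: 0.0
```

Emit:
send_rows(
  rows="0 0 0.2 0 0 0 0; 0 0 0.2 0 0 0 0; 0 0 0.2 0 0 0 0;0 0 0.1 0 0 0 0; 0 0 0 0 0 0 0",
)

```text
clock: 3.88
tool_pos: [0.5178, 0.1358, 0.0572]
orientation: [-0.025, 1.0, -0.0, -0.0]
force: [-0.2, -0.4, 0.7]
width: -0.0004
grasp_force: 0.0
```

```bash
python3 f.py
```

```text
4.125 F [-0.24 -0.2   0.04] sd [0.19 0.6  0.38] pos [0.5179  0.13588 0.05732] [6.e-05 2.e-05 9.e-05]
```

Emit:
send_rows(
  rows="0 0 0.05 0 0 0 0; 0 0 0.05 0 0 0 0; 0 0 0.05 0 0 0 0;0 0 0.05 0 0 0 0; 0 0 0 0 0 0 0",
)

```text
clock: 4.8
tool_pos: [0.5178, 0.1359, 0.0552]
orientation: [-0.025, 1.0, -0.0, -0.0]
force: [-0.0, -0.1, 0.4]
width: 0.0002
grasp_force: 0.0
```

```bash
python3 f.py
```

```text
5.05 F [ 0.13 -0.02 -0.15] sd [0.51 0.26 0.59] pos [0.51786 0.13588 0.05528] [4.e-05 1.e-05 4.e-05]
```

Emit:
send_rows(
  rows="0 0 0.05 0 0 0 0; 0 0 0.05 0 0 0 0; 0 0 0.05 0 0 0 0; 0 0 0 0 0 0 0",
)

```text
clock: 5.6
tool_pos: [0.5179, 0.1359, 0.054]
orientation: [-0.025, 1.0, 0.0, 0.0]
force: [-0.1, 0.5, 1.9]
width: -0.0001
grasp_force: 0.7
```

Emit:
send_rows(
  rows="0 0 0.05 0 0 0 0; 0 0 0.05 0 0 0 0; 0 0 0 0 0 0 0",
)

```text
clock: 5.98
tool_pos: [0.5179, 0.136, 0.0529]
orientation: [-0.025, 1.0, 0.0, 0.0]
force: [-0.8, 0.1, 2.3]
width: 0.0
grasp_force: 1.2
```

```bash
python3 f.py
```

```text
6.225 F [-0.82  0.73  2.48] sd [0.25 0.32 0.57] pos [0.51793 0.13598 0.0529 ] [1.e-05 1.e-05 1.e-05]
```

Emit:
send_rows(
  rows="0 0 0.2 0 0 0 0; 0 0 0.2 0 0 0 0; 0 0 0.2 0 0 0 0; 0 0 0.2 0 0 0 0; 0 0 0 0 0 0 0",
)

```text
clock: 6.9
tool_pos: [0.5182, 0.1363, 0.0456]
orientation: [-0.025, 1.0, 0.0, 0.0]
force: [-3.3, 2.1, 8.2]
width: -0.0004
grasp_force: 4.4
```

```bash
python3 f.py
```

```text
7.15 F [-3.42  2.26  8.51] sd [0.59 0.37 0.21] pos [0.51815 0.13634 0.04569] [2.e-05 1.e-05 4.e-05]
```

Emit:
send_rows(
  rows="0.04 0.04 0 0 0 0 0; 0 0 0 0 0 0 0",
)

```text
clock: 7.45
tool_pos: [0.5181, 0.1364, 0.0458]
orientation: [-0.025, 1.0, -0.0, 0.0]
force: [-2.4, 1.1, 7.7]
width: -0.0002
grasp_force: 4.3
```

```bash
python3 f.py; python3 -c "
from h import *; s=r.sense(); print(s['orientation'],s['ft_torque'])"
```

```text
7.7 F [-2.69  0.84  8.61] sd [0.32 0.33 0.53] pos [0.5181  0.13639 0.04585] [1.e-05 1.e-05 1.e-05]
[-2.52785028e-02  9.99680346e-01  2.86868453e-05  4.49954970e-04] [ 0.13301571  0.4026471  -0.0098    ]
```

Emit:
send_rows(
  rows="0.12 0.02 0 0 0 0 0; 0 0 0 0 0 0 0",
)

```text
clock: 8.0
tool_pos: [0.5179, 0.1364, 0.0462]
orientation: [-0.025, 1.0, -0.0, 0.002]
force: [-1.7, 0.6, 8.1]
width: 0.0001
grasp_force: 4.1
```

```bash
python3 f.py
```

```text
8.25 F [-1.14  0.59  8.07] sd [0.51 0.38 0.26] pos [0.51793 0.13641 0.04624] [1.e-05 1.e-05 0.e+00]
```

Emit:
send_rows(
  rows="0 0 0.15 0 0 0 0; 0 0 0.15 0 0 0 0; 0 0 0.1 0 0 0 0; 0 0 0 0 0 0 0",
)

```text
clock: 8.8
tool_pos: [0.5181, 0.1364, 0.0427]
orientation: [-0.025, 1.0, -0.0, 0.002]
force: [-2.4, -0.4, 10.6]
width: -0.0004
grasp_force: 5.6
```

```bash
python3 f.py
```

```text
9.05 F [-2.3   0.16 11.  ] sd [0.72 0.39 0.33] pos [0.51807 0.13637 0.04274] [2.e-05 1.e-05 2.e-05]
```

Emit:
send_rows(
  rows="0.08 0 0.15 0 0 0 0; 0.05 0 0.15 0 0 0 0; 0 0 0.05 0 0 0 0; 0 0 0 0 0 0 0",
)

```text
clock: 9.6
tool_pos: [0.518, 0.1362, 0.0401]
orientation: [-0.025, 1.0, -0.0, 0.003]
force: [-2.1, -1.0, 13.7]
width: -0.0004
grasp_force: 6.6
```

```bash
python3 f.py
```

```text
9.85 F [-1.55 -0.35 13.65] sd [0.51 0.77 0.37] pos [0.51803 0.13622 0.04013] [2.e-05 1.e-05 2.e-05]
```

Emit:
send_rows(
  rows="0.04 0 0.04 0 0 0 0; 0 0 0 0 0 0 0; 0 0 0 0 0 0 0",
)

```text
clock: 10.28
tool_pos: [0.518, 0.1362, 0.0399]
orientation: [-0.025, 1.0, -0.0, 0.003]
force: [-2.3, -0.2, 13.2]
width: -0.0001
grasp_force: 6.7
```

```bash
sed -i 's/range(6)/range(12)/' f.py; python3 f.py
```

```text
10.825 F [-1.67 -0.46 13.74] sd [0.43 0.61 0.53] pos [0.518   0.13621 0.03994] [1.e-05 1.e-05 1.e-05]
```

Emit:
send_rows(
  rows="0.02 0 0.04 0 0 0 0; 0 0 0 0 0 0 0; 0 0 0 0 0 0 0",
)

```text
clock: 11.25
tool_pos: [0.518, 0.1362, 0.0397]
orientation: [-0.025, 1.0, -0.0, 0.003]
force: [-0.7, -0.6, 14.2]
width: -0.0002
grasp_force: 6.8
```

```bash
python3 f.py
```

```text
11.8 F [-1.24 -0.27 14.38] sd [0.49 0.51 0.36] pos [0.51799 0.13618 0.03966] [2.e-05 1.e-05 1.e-05]
```

Emit:
send_rows(
  rows="0 0 -0.5 0 0 0 0; 0 0 -1.5 0 0 0 0; 0 0 -5 0 0 0 0; 0 0 -5 0 0 -8.5 4; 0 0 0 0 0 -8.4 4",
)

```text
clock: 12.48
tool_pos: [0.5179, 0.1364, 0.1614]
orientation: [-0.174, 0.985, -0.001, 0.005]
force: [-0.5, -0.0, -1.3]
width: 0.036
grasp_force: 0.0
```

Emit:
send_rows(
  rows="0 0 0 0 0 0 4; 0 0 0 0 0 0 4; 0 0 0 0 0 0 4",
)

```text
clock: 12.85
tool_pos: [0.5134, 0.1361, 0.1551]
orientation: [-0.171, 0.985, -0.0, -0.001]
force: [0.0, -0.5, -0.2]
width: 0.04
grasp_force: 0.0
```

```bash
python3 knob.py
cat > to.py <<'E'
from h import *
from scipy.spatial.transform import Rotation as Ro
import sys
s=r.sense(); R=Ro.from_quat(s['orientation']).as_matrix()
print(s['clock'],s['tool_pos'],'yaw',np.degrees(np.arctan2(R[1,1],R[0,1])),'tilt',R[:,2].round(4),s['force'],s['width'])
print('tool cm',(R.T@(np.array(eval(sys.argv[1]))-s['tool_pos'])*100).round(2))
E
python3 to.py .527,.046,.074
```

```text
[0.51356427 0.13612523 0.15529539]
1204 [0.52543265 0.04707224 0.10225192] [0.50771766 0.03430466 0.09601781] [0.54549799 0.05815605 0.10507542]
((526.4994506835938, 46.33733367919922), (37.48163986206055, 14.142426490783691), 20.410615921020508)
[[506.46918   46.428818]
 [511.4013    33.174286]
 [546.5297    46.24585 ]
 [541.5976    59.50038 ]]
pad [0.51805535 0.13561539 0.05412249] [0.51005905 0.12681343 0.04631274] [0.5273589  0.14561962 0.05691232]
12.9 [0.51356427 0.13612523 0.15529539] yaw 109.74067950577695 tilt [-2.3e-03 -4.0e-04 -1.0e+00] [ 0.11858426 -0.57218276 -0.09313012] 0.04038643033601561
tool cm [ 1.76 -8.94  8.13]
```

Emit:
send_rows(
  rows="0.9 -4.5 0 0 0 0 4; 0.9 -4.4 0 0 0 -0.5 4; 0 0 0 0 0 0 4; 0 0 0 0 0 0 4",
)

```text
clock: 13.4
tool_pos: [0.5272, 0.0466, 0.156]
orientation: [-0.176, 0.984, 0.0, -0.0]
force: [0.4, 0.5, 0.1]
width: 0.0404
grasp_force: 0.0
```

```bash
python3 to.py .5267,.0462,.077; python3 look.py w2.png
```

```text
13.4 [0.52720659 0.046644   0.15603564] yaw 110.22658736741276 tilt [-1.e-03  6.e-04 -1.e+00] [0.4350109  0.5335459  0.09920096] 0.040363936695525834
tool cm [ 0.06 -0.03  7.9 ]
13.4 [0.52720659 0.046644   0.15603564] [-1.75595283e-01  9.84462262e-01  3.85245071e-04 -4.50903194e-04] [0.4350109  0.5335459  0.09920096] [-0.04  0.09  1.9   0.    1.15 -1.97]
[406 221  22  20 336] [416.1547619  230.14880952] [0.51824866 0.13497867 0.054     ] 0.2591099
```

View pics/w2.png

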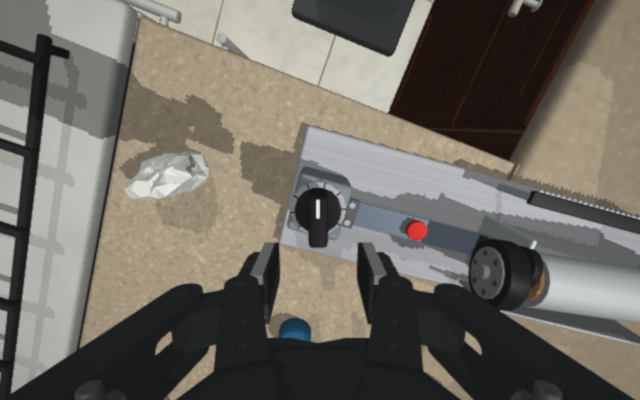

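The view shows the bar upright at (318,215), centred between the open fingers at x≈272 and 365, and aligned with the pads. I descend and grip.

Emit:
send_rows(
  rows="0 0 4 0 0 0 4; 0 0 2.5 0 0 0 4; 0 0 1.4 0 0 0 4; 0 0 0 0 0 0 4; 0 0 0 0 0 0 1",
  newtons=50,
)

```text
clock: 14.08
tool_pos: [0.5286, 0.0468, 0.0786]
orientation: [-0.176, 0.984, -0.0, 0.001]
force: [-0.2, 0.3, -0.5]
width: 0.0229
grasp_force: 0.0
```

Emit:
send_rows(
  rows="0 0 0 0 0 0 1; 0 0 0 0 0 0 1; 0 0 0 0 0 0 1",
)

```text
clock: 14.45
tool_pos: [0.5287, 0.0468, 0.079]
orientation: [-0.176, 0.984, 0.0, 0.001]
force: [-0.4, 2.2, 6.1]
width: 0.0127
grasp_force: 51.3
```

```bash
python3 to.py .5267,.0462,.077
```

```text
14.45 [0.52873197 0.04680417 0.07900084] yaw 110.29189882721468 tilt [ 2.5e-03  6.0e-04 -1.0e+00] [-0.35119643  2.21972613  6.07290163] 0.012722553551337053
tool cm [0.21 0.01 0.2 ]
```

Emit:
send_rows(
  rows="0 0 0 0 0 9.5 1; 0 0 0 0 0 9.5 1; 0 0 0 0 0 9.5 1; 0 0 0 0 0 9.5 1; 0 0 0 0 0 0 1",
)

```text
clock: 15.08
tool_pos: [0.5288, 0.0457, 0.079]
orientation: [0.155, 0.988, -0.001, 0.001]
force: [-1.2, -0.9, 6.3]
width: 0.0132
grasp_force: 51.4
```

Emit:
send_rows(
  rows="0 0 0 0 0 9.5 1; 0 0 0 0 0 9.5 1; 0 0 0 0 0 9.5 1; 0 0 0 0 0 9.5 1; 0 0 0 0 0 0 1",
)

```text
clock: 15.7
tool_pos: [0.528, 0.0447, 0.079]
orientation: [0.467, 0.884, -0.001, 0.001]
force: [-3.8, -4.1, 8.6]
width: 0.0128
grasp_force: 51.6
```

```bash
python3 to.py .5267,.0462,.077
```

```text
15.7 [0.5280337  0.0447274  0.07899062] yaw 34.25566756820561 tilt [ 4.0e-04 -3.3e-03 -1.0e+00] [-3.75728809 -4.0780829   8.58976807] 0.012760351134349372
tool cm [ 0.2  -0.03  0.2 ]
```

Emit:
send_rows(
  rows="0 0 0 0 0 0 4; 0 0 0 0 0 0 4; 0 0 0 0 0 0 4; 0 0 -2 0 0 0 4; 0 0 -5 0 0 0 4",
)

```text
clock: 16.32
tool_pos: [0.5245, 0.0467, 0.1448]
orientation: [0.467, 0.884, -0.002, -0.004]
force: [-0.0, -0.2, -0.3]
width: 0.0398
grasp_force: 0.0
```

Emit:
send_rows(
  rows="0 0 0 0 0 0 0; 0 0 0 0 0 0 0; 0 0 0 0 0 0 0; 0 0 0 0 0 0 0",
)

```text
clock: 16.82
tool_pos: [0.5264, 0.0465, 0.1459]
orientation: [0.467, 0.884, -0.001, -0.001]
force: [0.9, 0.1, 0.0]
width: -0.0
grasp_force: 0.0
```

```bash
python3 knob.py; python3 to.py .5181,.1357,.056
```

```text
[0.52664909 0.04651794 0.14618472]
856 [0.52321534 0.05092002 0.10255919] [0.51160518 0.03470364 0.09603917] [0.53714896 0.06426868 0.10505772]
((523.6863403320312, 50.036773681640625), (13.64831829071045, 27.882835388183594), 34.58909606933594)
[[510.15402   57.639984]
 [525.9827    34.685593]
 [537.2186    42.433563]
 [521.38995   65.387955]]
pad [0.51850055 0.13569045 0.05447171] [0.5097168  0.12662288 0.04667427] [0.52860401 0.14599428 0.05706222]
16.875 [0.52664909 0.04651794 0.14618472] yaw 34.29251272951248 tilt [-2.5e-03  1.0e-04 -1.0e+00] [ 0.26208619 -0.04322225  0.1372478 ] 0.00014088052559723175
tool cm [7.84 4.34 9.02]
```

Emit:
send_rows(
  rows="3.9 2.2 0 0 0 0 0; 3.9 2.1 2 0 0 0 0; 0 0 4 0 0 0 0; 0 0 2 0 0 0 0; 0 0 0 0 0 0 0",
)

```text
clock: 17.5
tool_pos: [0.5167, 0.135, 0.0649]
orientation: [0.467, 0.884, -0.002, -0.002]
force: [-1.2, 0.8, -0.3]
width: -0.0001
grasp_force: 0.0
```

Emit:
send_rows(
  rows="0 0 0.4 0 0 0 0; 0 0 0.2 0 0 0 0; 0 0 0.1 0 0 0 0; 0 0 0 0 0 0 0; 0 0 0 0 0 0 0",
)

```text
clock: 18.12
tool_pos: [0.5193, 0.1351, 0.0608]
orientation: [0.467, 0.884, 0.0, 0.0]
force: [-0.2, -0.8, 0.4]
width: 0.0003
grasp_force: 0.0
```

```bash
python3 f.py; python3 to.py .5181,.1357,.054
```

```text
18.675 F [ 0.14 -0.18  0.17] sd [0.34 0.44 0.41] pos [0.51917 0.13513 0.06058] [7.e-05 1.e-05 1.e-04]
18.725 [0.51910832 0.13516037 0.06048838] yaw 34.29173480540769 tilt [-0.  0. -1.] [ 0.22370053 -0.20581168  0.00132923] -0.0001421831993543913
tool cm [ 0.1  -0.05  0.65]
```

Emit:
send_rows(
  rows="0.1 -0.05 0.2 0 0 0 0; 0 0 0.2 0 0 0 0; 0 0 0.1 0 0 0 0; 0 0 0.05 0 0 0 0; 0 0 0 0 0 0 0",
)

```text
clock: 19.35
tool_pos: [0.5182, 0.1357, 0.055]
orientation: [0.467, 0.884, -0.0, -0.0]
force: [-0.3, 0.1, 0.6]
width: -0.0
grasp_force: 0.0
```

```bash
sed -i 's/range(12)/range(5)/' f.py; python3 f.py
```

```text
19.55 F [-0.21 -0.04  0.04] sd [0.59 0.25 0.47] pos [0.5182  0.13567 0.05504] [3.e-05 1.e-05 4.e-05]
```

Emit:
send_rows(
  rows="0 0 0.05 0 0 0 0; 0 0 0.05 0 0 0 0; 0 0 0 0 0 0 0",
)

```text
clock: 19.98
tool_pos: [0.5183, 0.1357, 0.0543]
orientation: [0.467, 0.884, 0.0, 0.0]
force: [-1.1, -0.0, 2.1]
width: 0.0003
grasp_force: 1.1
```

```bash
python3 f.py
```

```text
20.175 F [-1.08 -0.27  2.8 ] sd [0.18 0.6  0.57] pos [0.5183  0.13571 0.05427] [1.e-05 1.e-05 1.e-05]
```

Emit:
send_rows(
  rows="0.02 -0.02 0.05 0 0 0 0; 0 0 0 0 0 0 0; 0 0 0 0 0 0 0",
)

```text
clock: 20.6
tool_pos: [0.5183, 0.1357, 0.0542]
orientation: [0.467, 0.884, 0.0, 0.0]
force: [-1.1, 0.1, 5.8]
width: 0.0
grasp_force: 2.7
```

```bash
python3 f.py
```

```text
20.8 F [-1.14 -0.08  5.31] sd [0.32 0.26 0.3 ] pos [0.51836 0.13572 0.05418] [2.e-05 1.e-05 1.e-05]
```

Emit:
send_rows(
  rows="0.04 -0.02 0.05 0 0 0 0; 0 0 0 0 0 0 0; 0 0 0 0 0 0 0",
)

```text
clock: 21.22
tool_pos: [0.5184, 0.1358, 0.0541]
orientation: [0.467, 0.884, 0.0, 0.001]
force: [-1.5, -1.0, 6.2]
width: 0.0002
grasp_force: 3.5
```

```bash
python3 f.py
```

```text
21.425 F [-1.51 -0.97  6.72] sd [0.31 0.46 0.32] pos [0.5184  0.13575 0.05414] [1.e-05 1.e-05 0.e+00]
```

Emit:
send_rows(
  rows="0.03 0 0.05 0 0 0 0; 0 0 0 0 0 0 0; 0.03 0 0.05 0 0 0 0; 0 0 0 0 0 0 0; 0 0 0 0 0 0 0",
)

```text
clock: 22.1
tool_pos: [0.5185, 0.1358, 0.0536]
orientation: [0.467, 0.884, -0.0, 0.001]
force: [-2.9, -2.9, 9.0]
width: -0.0002
grasp_force: 4.6
```

```bash
python3 f.py
```

```text
22.3 F [-1.85 -2.46  9.3 ] sd [0.78 0.54 0.41] pos [0.51846 0.13585 0.05363] [1.e-05 1.e-05 1.e-05]
```

Emit:
send_rows(
  rows="0.02 0.02 0.05 0 0 0 0; 0.02 0 0.05 0 0 0 0; 0 0 0 0 0 0 0; 0 0 0 0 0 0 0",
)

```text
clock: 22.85
tool_pos: [0.5185, 0.136, 0.0528]
orientation: [0.467, 0.884, -0.0, 0.001]
force: [-3.1, -3.6, 10.3]
width: 0.0
grasp_force: 5.1
```

```bash
python3 f.py
```

```text
23.05 F [-2.57 -3.44 10.19] sd [0.46 0.51 0.29] pos [0.51847 0.13598 0.05282] [1.e-05 1.e-05 1.e-05]
```

Emit:
send_rows(
  rows="0 -0.12 0 0 0 0 0; 0 0 0.1 0 0 0 0; 0 0 0.1 0 0 0 0; 0 0 0 0 0 0 0; 0 0 0 0 0 0 0",
)

```text
clock: 23.72
tool_pos: [0.5184, 0.136, 0.0515]
orientation: [0.467, 0.884, 0.001, 0.002]
force: [-1.9, -2.1, 12.2]
width: -0.0
grasp_force: 5.9
```

```bash
python3 f.py
```

```text
23.925 F [-1.62 -1.88 12.29] sd [0.47 0.7  0.4 ] pos [0.51843 0.13606 0.05154] [1.e-05 1.e-05 1.e-05]
```

Emit:
send_rows(
  rows="0 -0.1 0.1 0 0 0 0; 0 0 0.1 0 0 0 0; 0 0 0 0 0 0 0; 0 0 0 0 0 0 0",
)

```text
clock: 24.48
tool_pos: [0.5184, 0.1361, 0.0502]
orientation: [0.467, 0.884, 0.002, 0.002]
force: [-2.2, 0.4, 13.1]
width: 0.0
grasp_force: 6.7
```

```bash
sed -i 's/range(5)/range(10)/' f.py; python3 f.py
```

```text
24.925 F [-1.74  0.16 13.44] sd [0.6  0.66 0.45] pos [0.51837 0.13612 0.05015] [1.e-05 1.e-05 1.e-05]
```

Emit:
send_rows(
  rows="0 0 -0.5 0 0 0 0; 0 0 -1.5 0 0 0 0; 0 0 -5 0 0 0 0; 0 0 -3 0 0 0 4; 0 0 0 0 0 0 4",
)

```text
clock: 25.6
tool_pos: [0.5175, 0.136, 0.1502]
orientation: [0.467, 0.884, 0.002, 0.003]
force: [-0.1, 0.1, -0.6]
width: 0.0357
grasp_force: 0.0
```

Emit:
send_rows(
  rows="0 0 0 0 0 0 4; 0 0 0 0 0 0 4",
)

```text
clock: 25.85
tool_pos: [0.5137, 0.1354, 0.145]
orientation: [0.467, 0.884, -0.001, -0.002]
force: [0.1, -1.1, -0.8]
width: 0.0401
grasp_force: 0.0
```

```bash
python3 to.py .5267,.0465,.148
```

```text
25.85 [0.51365918 0.13541733 0.14495857] yaw 34.288115463562974 tilt [-3.9e-03 -5.0e-04 -1.0e+00] [ 0.05497174 -1.08178284 -0.80867512] 0.04012767137955769
tool cm [-8.08 -3.93 -0.3 ]
```

Emit:
send_rows(
  rows="-4 -2 0 0 0 0 4; -4 -1.9 0 0 0 0 4; 0 0 0 0 0 0 4; 0 0 0 0 0 0 4; 0 0 0 0 0 0 4",
)

```text
clock: 26.48
tool_pos: [0.5275, 0.0485, 0.1463]
orientation: [0.467, 0.884, -0.0, -0.001]
force: [0.5, 0.2, 0.1]
width: 0.0397
grasp_force: 0.0
```

```bash
python3 to.py .5267,.0465,.079
```

```text
26.475 [0.52750593 0.04851594 0.14632493] yaw 34.35468814906642 tilt [-1.4e-03  4.0e-04 -1.0e+00] [0.49916282 0.18606249 0.12348313] 0.03974587191826233
tool cm [-0.13 -0.17  6.73]
```

Emit:
send_rows(
  rows="-0.2 -0.2 3.5 0 0 0 4; 0 0 2.2 0 0 0 4; 0 0 1 0 0 0 4; 0 0 0 0 0 0 4; 0 0 0 0 0 0 1",
)

```text
clock: 27.1
tool_pos: [0.5286, 0.0451, 0.0811]
orientation: [0.467, 0.884, 0.0, 0.001]
force: [-0.0, -0.8, 0.3]
width: 0.0232
grasp_force: 0.0
```

Emit:
send_rows(
  rows="0 0 0 0 0 0 1; 0 0 0 0 0 0 1; 0 0 0 0 0 0 1",
)

```text
clock: 27.48
tool_pos: [0.5283, 0.0446, 0.0814]
orientation: [0.467, 0.884, 0.0, 0.001]
force: [-2.3, -0.5, 5.7]
width: 0.0132
grasp_force: 51.9
```

```bash
python3 to.py .5267,.0465,.079
```

```text
27.475 [0.52827287 0.04461371 0.08142904] yaw 34.29389552481027 tilt [ 1.3e-03 -3.0e-04 -1.0e+00] [-2.27297393 -0.49243249  5.72968286] 0.01316441558178221
tool cm [ 0.24 -0.02  0.24]
```

Gripped at the same angle. I turn 3° more clockwise, then release.

Emit:
send_rows(
  rows="0 0 0 0 0 3.1 1; 0 0 0 0 0 0 1; 0 0 0 0 0 0 1",
)

```text
clock: 27.85
tool_pos: [0.5282, 0.0445, 0.0814]
orientation: [0.491, 0.871, 0.0, 0.001]
force: [-2.9, -0.9, 5.2]
width: 0.0128
grasp_force: 51.9
```

```bash
python3 to.py .5267,.0465,.079
```

```text
27.85 [0.52815473 0.04454751 0.08141108] yaw 31.180127831769394 tilt [ 1.e-03 -4.e-04 -1.e+00] [-2.88142584 -0.92487711  5.20602045] 0.012805036588302796
tool cm [ 0.24 -0.02  0.24]
```

Emit:
send_rows(
  rows="0 0 0 0 0 0 4; 0 0 0 0 0 0 4; 0 0 0 0 0 0 4; 0 0 -2 0 0 0 4; 0 0 -5 0 0 0 4",
)

```text
clock: 28.48
tool_pos: [0.5247, 0.045, 0.1474]
orientation: [0.491, 0.871, -0.002, -0.003]
force: [0.9, 0.7, 0.1]
width: 0.0399
grasp_force: 0.0
```

Emit:
send_rows(
  rows="0 0 0 0 0 0 0; 0 0 0 0 0 0 0; 0 0 0 0 0 0 0; 0 0 0 0 0 0 0",
)

```text
clock: 28.98
tool_pos: [0.5265, 0.0448, 0.1484]
orientation: [0.491, 0.871, -0.001, -0.001]
force: [-0.6, 0.0, -0.3]
width: 0.0002
grasp_force: 0.0
```

```bash
python3 to.py .5178,.1356,.056
```

```text
28.975 [0.52645055 0.04483427 0.14842448] yaw 31.18638963776838 tilt [-3.e-03  2.e-04 -1.e+00] [-0.59952664  0.00951689 -0.26187184] 0.00022386736059609277
tool cm [8.2  3.98 9.25]
```

Emit:
send_rows(
  rows="4.1 2 0 0 0 0 0; 4.1 2 2 0 0 0 0; 0 0 4 0 0 0 0; 0 0 2 0 0 0 0; 0 0 0 0 0 0 0",
)

```text
clock: 29.6
tool_pos: [0.5166, 0.1355, 0.0672]
orientation: [0.491, 0.871, -0.002, -0.003]
force: [0.2, -0.1, -0.0]
width: 0.0001
grasp_force: 0.0
```

Emit:
send_rows(
  rows="0 0 0.4 0 0 0 0; 0 0 0.2 0 0 0 0; 0 0 0.1 0 0 0 0; 0 0 0 0 0 0 0; 0 0 0 0 0 0 0",
)

```text
clock: 30.22
tool_pos: [0.5196, 0.1356, 0.0633]
orientation: [0.491, 0.871, 0.0, 0.0]
force: [-0.4, 0.0, -0.4]
width: 0.0001
grasp_force: 0.0
```

```bash
python3 to.py .5178,.1357,.0555
```

```text
30.225 [0.51956508 0.13564898 0.06332975] yaw 31.18295421770296 tilt [ 6.e-04  1.e-04 -1.e+00] [-0.42129599  0.03772062 -0.38978471] 0.00014449582930450123
tool cm [ 0.1  -0.15  0.78]
```

Emit:
send_rows(
  rows="0.1 -0.15 0.3 0 0 0 0; 0 0 0.3 0 0 0 0; 0 0 0.1 0 0 0 0; 0 0 0.1 0 0 0 0; 0 0 0 0 0 0 0",
)

```text
clock: 30.85
tool_pos: [0.5175, 0.1357, 0.0549]
orientation: [0.491, 0.871, -0.0, -0.0]
force: [0.2, -0.8, -0.3]
width: -0.0004
grasp_force: 0.0
```

Emit:
send_rows(
  rows="0 0 0.05 0 0 0 0; 0 0 0.05 0 0 0 0; 0 0 0 0 0 0 0; 0 0 0 0 0 0 0",
)

```text
clock: 31.35
tool_pos: [0.5177, 0.1358, 0.0543]
orientation: [0.491, 0.871, 0.0, 0.0]
force: [-0.5, -0.2, 2.4]
width: -0.0001
grasp_force: 1.1
```

```bash
sed -i 's/range(10)/range(4)/' f.py; python3 f.py
```

```text
31.5 F [-0.43 -0.02  2.62] sd [0.47 0.33 0.44] pos [0.51774 0.13577 0.05427] [2.e-05 1.e-05 1.e-05]
```

Emit:
send_rows(
  rows="0.02 -0.04 0.05 0 0 0 0; 0 0 0 0 0 0 0; 0 0 0 0 0 0 0",
)

```text
clock: 31.92
tool_pos: [0.5178, 0.1358, 0.0542]
orientation: [0.491, 0.871, 0.0, 0.001]
force: [-0.9, -0.5, 5.7]
width: 0.0001
grasp_force: 2.5
```

```bash
python3 f.py
```

```text
32.075 F [-0.77 -0.24  5.57] sd [0.25 0.29 0.27] pos [0.51777 0.13579 0.05421] [2.e-05 0.e+00 2.e-05]
```

Emit:
send_rows(
  rows="0.02 -0.05 0.05 0 0 0 0; 0 0 0 0 0 0 0; 0.02 -0.05 0.05 0 0 0 0; 0 0 0 0 0 0 0; 0 0 0 0 0 0 0",
)

```text
clock: 32.75
tool_pos: [0.5178, 0.1358, 0.0541]
orientation: [0.491, 0.871, 0.001, 0.001]
force: [-0.5, -0.3, 8.2]
width: 0.0003
grasp_force: 3.9
```

```bash
python3 f.py
```

```text
32.9 F [-0.47 -0.28  8.15] sd [0.53 0.2  0.27] pos [0.51776 0.13579 0.05411] [1.e-05 1.e-05 1.e-05]
```

Emit:
send_rows(
  rows="0.02 -0.06 0.05 0 0 0 0; 0 -0.02 0.05 0 0 0 0; 0.02 -0.02 0.05 0 0 0 0; 0 0 0 0 0 0 0; 0 0 0 0 0 0 0",
)

```text
clock: 33.58
tool_pos: [0.5177, 0.1358, 0.0535]
orientation: [0.491, 0.871, 0.002, 0.002]
force: [-0.7, 0.7, 10.9]
width: -0.0
grasp_force: 5.1
```

```bash
python3 f.py
```

```text
33.725 F [-0.74  0.7  10.31] sd [0.58 0.4  0.51] pos [0.51775 0.13584 0.05349] [1.e-05 1.e-05 1.e-05]
```

Emit:
send_rows(
  rows="0 -0.02 0.1 0 0 0 0; 0 -0.02 0.1 0 0 0 0; 0 -0.02 0.1 0 0 0 0; 0 0 0 0 0 0 0; 0 0 0 0 0 0 0",
)

```text
clock: 34.4
tool_pos: [0.5178, 0.136, 0.0512]
orientation: [0.491, 0.871, 0.002, 0.002]
force: [-0.3, 1.6, 12.3]
width: -0.0001
grasp_force: 6.4
```

```bash
sed -i 's/range(4)/range(8)/' f.py; python3 f.py
```

```text
34.75 F [-0.92  1.66 12.76] sd [0.66 0.57 0.49] pos [0.51776 0.13604 0.05118] [2.e-05 1.e-05 1.e-05]
```

Emit:
send_rows(
  rows="0.04 0.02 0.07 0 0 0 0; 0 -0.02 0.05 0 0 0 0; 0 0 0 0 0 0 0; 0 0 0 0 0 0 0",
)

```text
clock: 35.3
tool_pos: [0.5178, 0.1362, 0.0502]
orientation: [0.491, 0.871, 0.002, 0.003]
force: [-1.1, 1.1, 13.9]
width: 0.0003
grasp_force: 6.9
```

```bash
python3 f.py
```

```text
35.65 F [-1.08  0.67 13.69] sd [0.47 0.49 0.33] pos [0.51777 0.13615 0.05019] [2.e-05 1.e-05 2.e-05]
```

Emit:
send_rows(
  rows="0 -0.01 0.03 0 0 0 0; 0 0 0 0 0 0 0; 0 0 0 0 0 0 0; 0 0 0 0 0 0 0",
)

```text
clock: 36.2
tool_pos: [0.5178, 0.1362, 0.05]
orientation: [0.491, 0.871, 0.002, 0.003]
force: [-2.3, 0.7, 14.2]
width: 0.0
grasp_force: 7.0
```

```bash
sed -i 's/range(8)/range(24)/' f.py; python3 f.py
```

```text
37.35 F [-1.15  0.93 13.76] sd [0.45 0.59 0.54] pos [0.51778 0.13616 0.04997] [1.e-05 1.e-05 1.e-05]
```

Emit:
send_rows(
  rows="0 0 -0.5 0 0 0 0; 0 0 -1.5 0 0 0 0; 0 0 -4 0 0 0 0; 0 0 -4 0 0 0 0; 0 0 0 0 0 0 0",
)

```text
clock: 38.02
tool_pos: [0.5169, 0.1357, 0.1504]
orientation: [0.491, 0.871, 0.002, 0.003]
force: [0.3, 0.4, 0.2]
width: 0.0001
grasp_force: 0.0
```

Emit:
send_rows(
  rows="0 0 0 0 0 0 0; 0 0 0 0 0 0 0; 0 0 0 0 0 0 0; 0 0 0 0 0 0 0",
)

```text
clock: 38.52
tool_pos: [0.5136, 0.1353, 0.1456]
orientation: [0.491, 0.871, -0.001, -0.001]
force: [0.2, -0.1, 0.3]
width: 0.0001
grasp_force: 0.0
```

```bash
python3 knob.py
python3 - <<'E'
from h import *
s=r.sense(); print(s['clock'],s['tool_pos'],s['force']); print(r.hand_in())
E
```

```text
[0.51380263 0.13526855 0.14586641]
38.575 [0.51380263 0.13526855 0.14586641] [ 0.47770162  0.54657232 -0.99105036]
the job is handed in; nothing more can be done
Noneknob.py:9: RuntimeWarning: Mean of empty slice.
  k=top(.096,.11,.52,.047); p=W[k]; print(k.sum(),p.mean(0),p.min(0),p.max(0))
  ret = um.true_divide(
Traceback (most recent call last):
  File "knob.py", line 9, in <module>
    k=top(.096,.11,.52,.047); p=W[k]; print(k.sum(),p.mean(0),p.min(0),p.max(0))
                                                              ~~~~~^^^
ValueError: zero-size array to reduction operation minimum which has no identity
```

The job is handed in at 38.6 s: the first 14 N press gave about 14.3 mm, I turned the knob about 79° clockwise, and the final check press, held over 1 s at about 13.8 N (force reading good to about 0.1 N), gave about 4.1 mm (roughly 4.2–4.3 mm at exactly 14 N) before I let go and lifted clear.

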